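# Discharge and crack open the desiccator

### The arm

A 6-joint arm with a two-finger parallel gripper is mounted at the origin on the work surface. World frame = base frame: x ahead of the robot, y to its left, z up, the work surface at z = 0. Lengths are in mm, angles in degrees, forces in N, time in s.
With the tool pointing down it reaches from about 300 to 850 mm from the base axis. Payload 4.2 kg.
Tool frame: the origin (TCP) lies at the very end of the fingers, on their centre line; the grasp point (between the pads) lies 19 mm behind it; z points along the fingers, y is the direction in which the jaws open and shut (so a half turn about z gives the same grasp; the last joint's range is limited). The gripper opens to 91 mm and grips with 3 to 60 N. Pads are 32 mm wide; open, the fingers measure 118 mm over their backs; the gripper's body (76 mm by 178 mm) begins 60 mm behind the grasp point.
Start: joints at [66.005, 18.312, 89.639, -0, 72.044, -1.146], TCP at [223.284, 529.894, 213.976] pointing down, gripper open.
Joint ranges: [-177.97, 177.97], [-48.28, 115.42], [12.27, 149.76], [-77.06, 257.06], [2.81, 150.46], [-146.56, 146.56]. Speed limits (degrees/s): [147.25, 147.25, 180, 180, 180, 180].

### API

Orientations are given as [roll, pitch, yaw] about the fixed x, y, z axes, in that order (R = Rz(yaw) Ry(pitch) Rx(roll)).
In Python, from workcell import monitor, eyes, job gives the robot as it stands.
- The arm moves only by the tool move_arm, never from a script. Its argument "increments" is a list that holds one entry, the list of rows, each a list of 7 numbers: the opening, from 0 (shut) to 1 (fully open), then the shift along the tool's x, y, z in cm, then the turn, a rotation vector about the tool's x, y, z in rad. In form: [[[jaw, x, y, z, ax, ay, az], ...]]. A call has 1 to 12 rows; each row shifts and turns the pose as measured when the row begins, along the tool's axes as they then stand; what a row does not reach is not made up. A row lasts 1/8 s, in which the tool goes at most 62.5 mm and 10.7 degrees, less where a joint would pass 70% of its speed; a pose out of reach is approached as far as the arm can. A call is refused whole if a number of a shift passes 6.25 or a number of a turn 0.188, either way. A call with a gripper value outside its range is refused whole. The fingers move at their own pace and stop on an object; "force" is the grip in N (left out, the last holds). Time passes only in rows, so rows that do not move let the fingers close. It gives the time, the measured TCP pose, the force and the opening at its end, in the units of the state.
- monitor.state(): the state, without advancing time (a new reading comes with each control period).
- eyes.grab_frame(name): name is "scene" or "top" or "wrist"; returns a dict with "color" (400x640x3 uint8, red, green, blue), "z_map" (400x640 float32, mm along the optical axis (not along the pixel's ray), 0 where there is no reading), "camera_matrix" (3x3 intrinsics, pixels), "dist_coeffs" ([k1, k2, p1, p2, k3] as OpenCV has them; the pictures are not rectified), "rvec" (rotation vector, rad) and "tvec" (3), from world to camera coordinates, as OpenCV has them. Camera axes: x right, y down, z forward; pixel columns grow to the right and rows downward; lengths in mm; the calibration is good to about 2 mm. A picture is of the moment at which its call begins.
- job.job_done(): hands the job in, once; it reports no verdict.
The state is a dict: "time_s": time; "qpos": joint angles; "qvel": joint speeds; "effort": joint torques, N m; "ee_pos": TCP position; "ee_rot": TCP orientation; "force": force on the tool from outside, world axes, zero at the start; "torque": the same for the moment, N m; "gripper_width": finger opening in mm.
Only numpy, scipy, OpenCV 4.12 (cv2) and the standard library are available. Lean on these libraries where they do the work, as an engineer would, in place of code of your own. Each camera call takes 0.05 s, during which the arm holds its last target. There are 200 camera calls.

### The job

The specimens in the desiccator are dry powders, so first fire the clamped antistatic pistol at it: squeeze its red trigger fully against the grip for a moment, then let the trigger spring all the way back. Then take the desiccator lid by its black knob, pull it straight up until it breaks free of its sticky rubber seal without flinging it open, and hold it level over the base about 20 mm open all round. Finish still holding the lid there by its knob, and leave the bottles and the carton where they stand.

Things in the scene. Friction and masses are not known exactly. Their poses are not given: they have to be found in the camera images.
- desiccator_base: the desiccator's base: a round white plastic bowl, fixed to the bench by clips on its foot, 96 mm high, flange 187 mm across at the top. Origin at the centre of its underside on the bench, z up. The antistatic pistol stands on its +y side
- base_rim (a point): centre of the top face of the base's flange, 96 mm above the bench: the lid's seat. A rubber seal runs just inside the mouth
- lid: the loose lid, 0.28 to 0.44 kg, flat on the base's flange: a blue flange 189 mm across, 10 mm thick; under it a plug 144 mm across, 8 mm deep, in the base's mouth; above it a clear dome up to 48 mm over the flange's underside, and in its middle a black cylindrical knob 34 mm across, up to 88 mm. A collar 40 mm across rings its foot up to 51 mm. Origin: centre of the flange's underside, z up
- lid_seat (a point): centre of the flat underside of the lid's flange; it meets base_rim when closed, and its height above base_rim is how far the lid is open. The rubber seal grips a bead round the plug: the pull needed (weight included) rises to a peak of 13 to 20 N within the first 4 mm, then drops to the lid's weight alone beyond 7 mm open
- lid_knob (a point): on the knob's axis 70 mm above the flange's underside (18 mm below the knob's top, 22 mm above the dome's top): the height to grip. Smooth plastic, friction about 0.6: it needs a firm grip
- gun: the grey antistatic pistol, fixed, lying on its side in a clamp on a short post over a 90 mm square plate. Origin at the centre of the plate's underside on the bench. Barrel above the origin, axis 125 mm up, muzzle along the gun's -y axis, clamp top 153 mm up. The fixed grip, 26 mm wide (y) and thick (z), runs level along -x to 119 mm from the origin, centred on y = +35 mm, free air below it
- trigger (a joint): the red trigger, a level bar 10 mm wide, 20 mm thick (z), 78 mm long, beside the grip on its muzzle side (-y), at the grip's height. Hinged about the vertical at (-24, 14) mm in the gun's frame; its free end points to -x and swings to the grip. In rad: 0 at rest (sprung out), 0.30 fully squeezed, parallel to the grip. Takes 4 N at first, 10 N at the end, 50 mm from the hinge; springs back itself
- gun_squeeze (a point): where to pinch trigger and grip together from above, closing along the gun's y axis: 125 mm above the bench, 50 mm from the trigger's hinge, midway between the grip's back face and the trigger's front face as they lie when fully squeezed (39 mm apart). At rest the trigger's face lies about 35 mm, the grip's back face 19.5 mm from this point. Its axes are the gun's
- amber_bottle: bystander: amber reagent bottle with a red cap, 80 mm across, 165 mm high; origin at the centre of its underside
- white_bottle: bystander: small white bottle, 40 mm across, 70 mm high; origin at the centre of its underside
- wipes_carton: bystander: purple carton of wipes, 90 x 140 x 55 mm high; origin at the centre of its underside
Mind the look-alikes: they are no part of the job. What is shaped like the lid but pink or yellow is not meant.

How it is judged:
By the outcome, as a careful person would: the job done as asked, in the order asked, and still so for the second after the job is handed in, while the arm keeps its last pose, push and grip.
It also fails if it takes over 45 s, if anything falls off the work surface, if the arm or the gripper's body presses on something with over 40 N, if the wrist force passes 120 N, or if a joint passes its speed limit or range.

## Working session

There is one attempt and no reset: what is moved stays moved. The work goes in short steps, Python scripts to look and compute and a tool call to move; the robot and the scene stay as the last step left them, time stands still between calls to the robot, and variables do not carry over. Pictures are saved under pics/ and viewed, about 8 in all and at most 12, crops included, and the job is handed in when it is done.

Besides the shell and the picture viewer there is one more tool, called after "Call:" by a JSON object that holds its "op" and its "data". move_arm: Moves the arm, as the interface text tells. Its arguments: {"type":"object","properties":{"increments":{"type":"array"},"force":{"type":"number"}},"required":["increments"]}

```bash
mkdir -p pics
cat > h.py <<'E'
import numpy as np,cv2
from workcell import monitor,eyes,job
def grab(n):
    f=eyes.grab_frame(n); np.savez(f'{n}.npz',**{k:np.array(v) for k,v in f.items()}); return f
def pts(f):
    K=np.array(f['camera_matrix'],float);d=np.array(f['dist_coeffs'],float)
    R=cv2.Rodrigues(np.array(f['rvec'],float))[0];t=np.array(f['tvec'],float).reshape(3)
    h,w=f['z_map'].shape
    u,v=np.meshgrid(np.arange(w),np.arange(h))
    n=cv2.undistortPoints(np.stack([u,v],-1).reshape(-1,1,2).astype(float),K,d).reshape(h,w,2)
    z=f['z_map'].astype(float)
    P=np.dstack([n[...,0]*z,n[...,1]*z,z])
    W=(P-t)@R
    W[z<=0]=np.nan
    return W
def save(im,n): cv2.imwrite('pics/'+n+'.png',cv2.cvtColor(im,cv2.COLOR_RGB2BGR))
E
python3 - <<'E'
from h import *
a=grab('scene');b=grab('top')
save(a['color'],'scene0');save(b['color'],'top0')
print(monitor.state())
E
```

```text
{'time_s': 0.1, 'qpos': array([ 6.60031548e+01,  1.83500042e+01,  8.97003918e+01, -3.74531747e-04,
        7.20437397e+01, -1.14569844e+00]), 'qvel': array([ 0.00860001, -0.04994743, -0.22143422, -0.10050711, -0.04891119,
        0.00463039]), 'effort': array([ 1.63350491e-03, -4.13336563e+01, -2.32509774e+01,  7.29496800e-02,
        4.21828008e-02, -5.78195522e-05]), 'ee_pos': array([223.10802458, 529.45528235, 213.17743009]), 'ee_rot': array([-1.79905876e+02, -1.52620252e-03,  1.57148968e+02]), 'force': array([ 0.00541023, -0.12322835,  1.20621782]), 'torque': array([-0.02323822, -0.01460271,  0.07320348]), 'gripper_width': 91.02673541786295}
```

View pics/scene0.png

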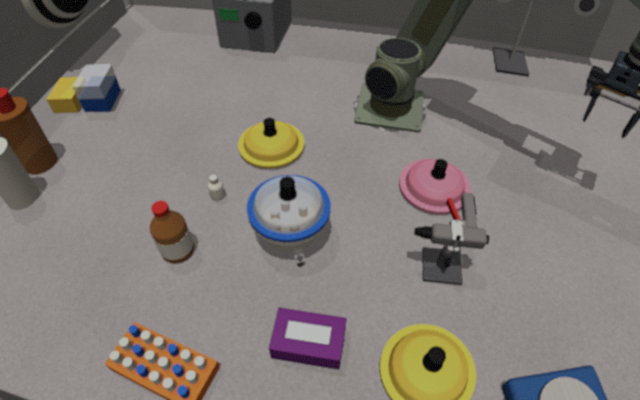

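View pics/top0.png

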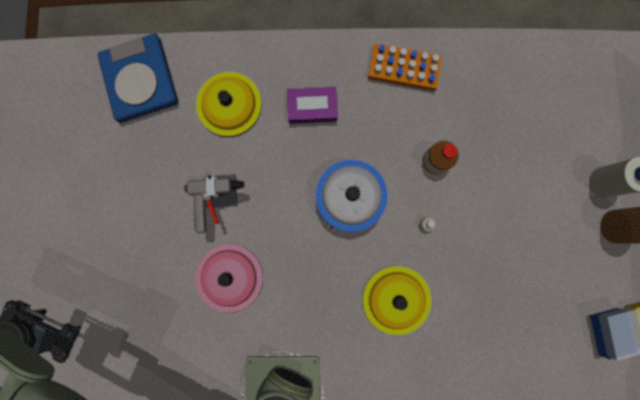

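The scene view shows the blue-flanged lid at (288,190) and the gun at (458,235). The top view has the lid knob at (352,194), the gun barrel at (212,186), the grip at (199,215), the red trigger at (212,210), and pink and yellow look-alikes elsewhere. Next I'll measure them.

```bash
cat > m.py <<'E'
from h import *
for n in ['top','scene']:
    f=dict(np.load(n+'.npz')); W=pts(f); hsv=cv2.cvtColor(f['color'],cv2.COLOR_RGB2HSV)
    H,S,V=[hsv[...,i].astype(int) for i in range(3)]
    Z=W[...,2]
    box=(slice(140,250),slice(300,400)) if n=='top' else (slice(160,260),slice(230,345))
    m=np.zeros(H.shape,bool);m[box]=True
    blue=m&(H>95)&(H<130)&(S>120)&(Z>98)&(Z<115)
    P=W[blue];print(n,'blue',blue.sum(),np.median(P[:,2]))
    e=cv2.minEnclosingCircle(P[:,:2].astype(np.float32));print(' circ',e)
    kn=m&(V<60)&(Z>165)&(Z<195)
    P=W[kn];print(' knob',kn.sum(),P.min(0),P.max(0),np.median(P,0))
    box=(slice(165,245),slice(175,260)) if n=='top' else (slice(185,260),slice(405,500))
    m=np.zeros(H.shape,bool);m[box]=True
    red=m&((H<8)|(H>172))&(S>150)&(Z>115)
    P=W[red];c=P.mean(0);u=np.linalg.svd(P[:,:2]-c[:2])[2][0];s=(P[:,:2]-c[:2])@u
    print(' red',red.sum(),c,np.median(P[:,2]),'dir',u,np.degrees(np.arctan2(u[1],u[0])),s.min(),s.max())
    g=m&(S<80)&(Z>115)&(Z<160)
    print(' grey z',np.percentile(Z[g],[5,50,95]))
    if n=='top':
        ys,xs=np.nonzero(m&(Z>115))
        for r in range(170,245,4):
            k=m[r]&(Z[r]>100)
            c=np.nonzero(k)[0]
            if len(c): print(r,c.min(),c.max(),W[r,c.min()].round(),W[r,c.max()].round(),'n',len(c))
    for nm,lo,hi,zl in [('amber/red cap',None,None,None)]: pass
E
python3 m.py
python3 - <<'E'
import cv2
a=cv2.imread('pics/top0.png')[160:250,170:270];b=cv2.imread('pics/scene0.png')[180:290,405:505]
import numpy as np
a=cv2.resize(a,(400,360),interpolation=2);b=cv2.resize(b,(400,440),interpolation=2)
o=np.zeros((440,800,3),np.uint8);o[:360,:400]=a;o[:,400:]=b
cv2.imwrite('pics/gun0.png',o)
E
```

```text
top blue 1171 106.05178405328968
 circ ((540.52197265625, -192.74627685546875), 94.51376342773438)
 knob 131 [ 523.91409055 -204.92237669  170.10546851] [ 554.17758401 -177.47652833  190.92647697] [ 538.52305084 -192.13481395  183.84750389]
 red 99 [501.43050907 169.53383727 133.49251593] 134.21439209291387 dir [-0.93467521 -0.35550281] -159.17573640072575 -29.588244602047165 32.238061980283845
 grey z [127.55138873 138.67090874 147.17384063]
178 206 228 [585. 183. 148.] [586. 128. 132.] n 19
182 187 244 [576. 235. 139.] [577.  88. 122.] n 58
186 185 244 [567. 241. 134.] [566.  88. 123.] n 60
190 185 235 [557. 242. 130.] [556. 112. 122.] n 51
194 188 217 [545. 231. 142.] [546. 160. 116.] n 29
198 193 211 [535. 220. 131.] [535. 174. 123.] n 19
202 194 211 [524. 216. 136.] [525. 174. 124.] n 16
206 194 212 [514. 216. 137.] [514. 171. 126.] n 16
210 194 214 [503. 215. 138.] [504. 168. 114.] n 16
214 194 215 [493. 215. 138.] [493. 162. 132.] n 17
218 193 217 [483. 218. 136.] [483. 158. 123.] n 18
222 193 218 [473. 218. 135.] [472. 155. 127.] n 18
226 195 205 [462. 212. 141.] [462. 188. 129.] n 11
230 195 205 [452. 212. 139.] [452. 189. 126.] n 11
scene blue 1039 105.35532207335736
 circ ((542.2457275390625, -192.79965209960938), 95.95816802978516)
 knob 190 [ 526.77274585 -206.08459531  165.09177884] [ 559.46861338 -176.65843381  187.21148057] [ 550.69012426 -190.52130211  181.97460893]
 red 116 [497.35789558 166.38222929 132.20076852] 133.556789414194 dir [0.93935651 0.3429422 ] 20.056230236405295 -27.933316991657144 29.68390954454746
 grey z [121.12300079 138.62123192 146.92211802]
```

View pics/gun0.png

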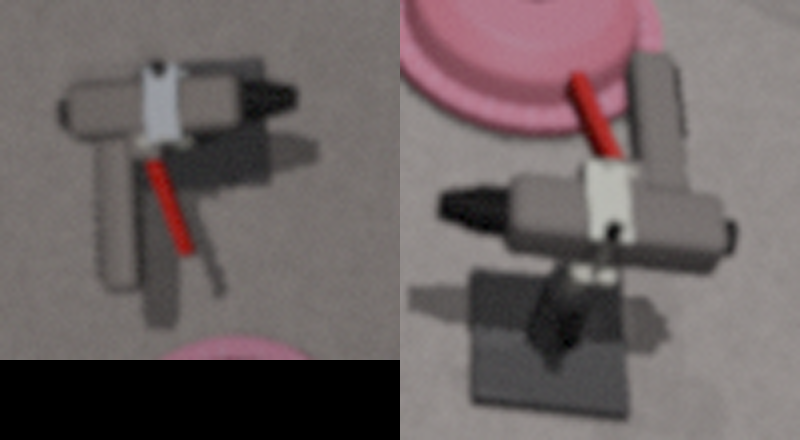

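The crop shows the gun with its grip along the image's vertical, the trigger splayed toward the muzzle, and free air between them and below. Next I'll fit the gun frame from the grip edges and the trigger line.

```bash
cat > g.py <<'E'
from h import *
f=dict(np.load('top.npz'));W=pts(f);Z=W[...,2]
K=f['camera_matrix'];R=cv2.Rodrigues(f['rvec'])[0];C=-R.T@f['tvec'].reshape(3)
def cast(u,v,z):
    n=cv2.undistortPoints(np.array([[[u,v]]],float),K,f['dist_coeffs']).reshape(2)
    d=R.T@np.array([n[0],n[1],1]);return (C+d*(z-C[2])/d[2])[:2]
print('cam',C)
hsv=cv2.cvtColor(f['color'],cv2.COLOR_RGB2HSV).astype(int)
red=((hsv[...,0]<8)|(hsv[...,0]>172))&(hsv[...,1]>130)
B=[];F=[];T=[]
for r in range(203,231):
    k=[c for c in range(185,211) if Z[r,c]>112 and not red[r,c]]
    k=[c for c in k if c-k[0]<13]
    if not k: continue
    B.append(cast(k[0]-.5,r,133));F.append(cast(k[-1]+.5,r,133))
    rr=np.nonzero(red[r,195:235])[0]
    if len(rr)>1 and r<226: T.append(cast(rr.mean()+195,r,135))
    print(r,k[0],k[-1],np.round(B[-1],1),np.round(F[-1],1),len(rr))
for n,a in (('back',B),('front',F),('trig',T)):
    a=np.array(a);p=np.polyfit(a[:,0],a[:,1],1);print(n,'y@x500',np.polyval(p,500),'y@540',np.polyval(p,540),'ang',np.degrees(np.arctan(p[0])),'xmin',a[:,0].min())
# barrel centreline
rows=[];
for c in range(188,240):
    if 200<c<222: continue
    k=[r for r in range(170,200) if Z[r,c]>110]
    if k: rows.append((c,cast(c,(k[0]+k[-1])/2,125)))
a=np.array([q for _,q in rows]);p=np.polyfit(a[:,1],a[:,0],1);print('barrel x@y183',np.polyval(p,183),'ang',-np.degrees(np.arctan(p[0])))
E
python3 g.py
```

```text
cam [ 421.59917232 -109.58663169 1420.78359341]
203 194 204 [522.  218.2] [521.7 189.3] 5
204 194 204 [519.4 218.2] [519.1 189.3] 6
205 194 204 [516.8 218.2] [516.5 189.2] 6
206 194 204 [514.2 218.1] [513.9 189.2] 6
207 194 204 [511.6 218.1] [511.3 189.2] 5
208 194 204 [509.  218.1] [508.7 189.1] 5
209 194 204 [506.4 218. ] [506.1 189.1] 5
210 194 204 [503.8 218. ] [503.5 189.1] 4
211 193 205 [501.2 220.6] [500.9 186.4] 5
212 194 204 [498.6 217.9] [498.3 189. ] 4
213 194 204 [496.  217.9] [495.7 189. ] 5
214 194 205 [493.4 217.9] [493.1 186.4] 5
215 193 204 [490.8 220.5] [490.5 189. ] 4
216 194 205 [488.2 217.8] [487.9 186.3] 5
217 194 205 [485.6 217.8] [485.3 186.3] 5
218 193 205 [483.  220.4] [482.7 186.3] 4
219 194 205 [480.4 217.7] [480.2 186.2] 5
220 194 205 [477.8 217.7] [477.6 186.2] 5
221 194 205 [475.2 217.7] [475.  186.2] 5
222 193 205 [472.7 220.3] [472.4 186.2] 4
223 195 205 [470. 215.] [469.8 186.1] 2
224 195 205 [467.4 215. ] [467.2 186.1] 0
225 194 205 [464.9 217.6] [464.6 186.1] 0
226 195 205 [462.3 214.9] [462.1 186.1] 0
227 195 205 [459.7 214.9] [459.5 186.1] 0
228 195 205 [457.1 214.8] [456.9 186. ] 0
229 194 205 [454.5 217.4] [454.3 186. ] 0
230 195 205 [451.9 214.8] [451.7 186. ] 0
back y@x500 218.20428169384672 y@540 219.97809088140792 ang 2.53913097478984 xmin 451.9453076762073
front y@x500 188.13103117454548 y@540 190.49611402881112 ang 3.3837920555718615 xmin 451.7477831137792
trig y@x500 168.7762046810555 y@540 183.07585283576577 ang 19.67152311930705 xmin 469.53265288800367
barrel x@y183 563.1295551377154 ang 4.919428567614203
```

Add to h.py:
```python
from scipy.spatial.transform import Rotation as Ro
def go(p,yaw,s=None):
    s=s or monitor.state();Rt=Ro.from_euler('xyz',s['ee_rot'],degrees=True)
    d=Rt.inv().apply(np.array(p)-s['ee_pos'])/10
    r=(Rt.inv()*Ro.from_euler('xyz',[180,0,yaw],degrees=True)).as_rotvec()
    print('pos',s['ee_pos'].round(1),'rot',s['ee_rot'].round(1),'F',s['force'].round(1),'w',round(s['gripper_width'],1),'t',round(s['time_s'],2),'j6',s['qpos'][5].round(1));print('cm',d.round(2),'rad',r.round(3))
```

```text
(no output)
```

Call:
{"op": "move_arm", "data": {"increments": [[[1,0,0,0,0,0,-0.15],[1,0,0,0,0,0,-0.15],[1,0,0,0,0,0,-0.15],[1,-2.5,-3.5,0,0,0,0],[1,-3.5,-4.8,0,0,0,0],[1,-3.5,-4.8,0,0,0,0],[1,-3.5,-4.8,0,0,0,0],[1,-3.5,-4.8,0,0,0,0],[1,-3.5,-4.8,0,0,0,0],[1,-2.5,-3.5,0,0,0,0],[1,0,0,0,0,0,0]]]}}

```text
time_s: 1.48
ee_pos: [474.3, 225.7, 208.9]
ee_rot: [-179.6, -0.3, -176.0]
force: [0.1, 1.0, 0.4]
gripper_width: 91.3
```

```bash
python3 -c "
from h import *
go([495,196.5,200],182.8)"
```

```text
pos [474.3 225.7 208.9] rot [-179.6   -0.3 -176. ] F [0.1 1.  0.4] w 91.3 t 1.48 j6 -69.5
cm [-1.86 -3.05  0.9 ] rad [-0.007 -0.005  0.021]
```

Call:
{"op": "move_arm", "data": {"increments": [[[1,-0.95,-1.55,0.3,0,0,0.012],[1,-0.95,-1.5,0.3,-0.007,-0.005,0.012],[1,0,0,0,0,0,0]]]}}

```text
time_s: 1.85
ee_pos: [494.1, 197.0, 201.9]
ee_rot: [179.9, -0.2, -177.4]
force: [-0.4, 0.1, -0.6]
gripper_width: 91.1
```

```bash
python3 -c "
from h import *
go([495,196.5,106],182.8)
f=grab('wrist');save(f['color'],'wrist1')
W=pts(f);print(W[200,320])"
```

```text
pos [494.1 197.  201.9] rot [ 179.9   -0.2 -177.4] F [-0.4  0.1 -0.6] w 91.1 t 1.85 j6 -72.2
cm [-0.12 -0.07  9.59] rad [ 0.001 -0.003 -0.004]
[483.90499017 195.54619909 138.64638717]
```

View pics/wrist1.png

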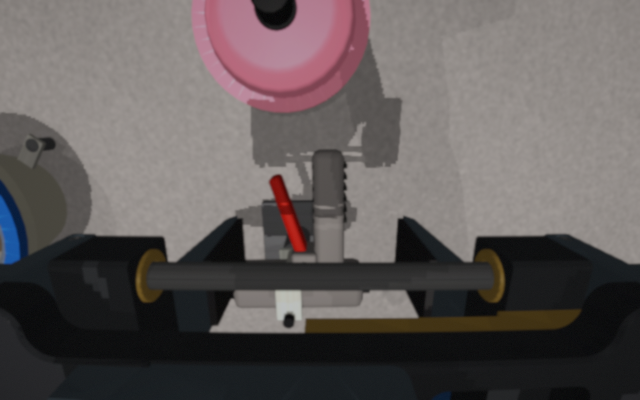

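The wrist view shows the grip at columns 313-343 (rows 150-260), the trigger from (276,180) to (302,250), and both between the open fingers. I'll refine the position from this frame.

Run:
```python
from h import *
f=dict(np.load('wrist.npz'));W=pts(f);Z=W[...,2]
hsv=cv2.cvtColor(f['color'],cv2.COLOR_RGB2HSV).astype(int)
red=((hsv[...,0]<8)|(hsv[...,0]>172))&(hsv[...,1]>150)
A=[]
for r in range(152,262,4):
    k=[c for c in range(306,352) if 118<Z[r,c]<150 and not red[r,c]]
    rr=[c for c in range(265,312) if red[r,c] and Z[r,c]>110]
    if len(k)<10: continue
    q=[W[r,c] for c in k if Z[r,c]>130]
    e=[W[r,k[0]],W[r,k[-1]]]
    A.append(((e[0]+e[1])/2)[:2])
    print(r,k[0],k[-1],e[0].round(1),e[1].round(1),'red',(W[r,rr[0]].round(1),W[r,rr[-1]].round(1)) if rr else '')
```

```text
152 313 340 [448.3 188.2 119.4] [446.1 209.7 130.9] red 
156 312 342 [450.1 187.8 131.9] [448.8 211.2 134.3] red 
160 311 343 [453.2 187.1 132.5] [452.  212.2 133.6] red 
164 311 346 [456.5 187.2 131.9] [454.9 214.7 134.2] red 
168 311 346 [459.2 187.4 135.1] [458.1 214.9 134.3] red 
172 312 344 [462.4 188.3 134.5] [464.1 215.  118.2] red 
176 312 346 [465.6 188.4 134.7] [464.3 215.2 135.5] red (array([467.9, 158.4, 129.3]), array([468.8, 161.7, 123.5]))
180 312 343 [469.  188.5 133.7] [468.  213.3 133.1] red (array([470.5, 155.8, 133.3]), array([471.4, 163. , 127.4]))
184 312 345 [472.3 188.6 133.4] [472.9 215.9 124.9] red (array([473.5, 155.9, 134.5]), array([475.2, 164.4, 124.9]))
188 312 346 [475.5 188.8 133.7] [474.  215.9 135.3] red (array([476.8, 156.7, 134.5]), array([478.1, 165.6, 127. ]))
192 312 343 [479.2 188.9 132.2] [478.2 214.  131.8] red (array([480. , 158.4, 134.4]), array([482. , 167. , 124.5]))
196 312 345 [482.1 189.  133.8] [482.  216.1 129.6] red (array([483.2, 159.2, 134.8]), array([484.8, 168.1, 126.9]))
200 312 346 [485.5 189.1 133.8] [484.2 216.7 134. ] red 
[... 934 characters left out ...]
d (array([513.7, 169.4, 134.7]), array([519.3, 181.1, 118.6]))
236 313 343 [516.7 191.1 133.7] [516.1 216.4 132.4] red (array([518.5, 170. , 131.4]), array([522.9, 182.2, 119.1]))
240 313 343 [520.2 191.3 133.9] [520.  216.7 131.8] red (array([520.4, 172.1, 135.5]), array([525.5, 183.3, 121.9]))
244 307 343 [530.5 186.  119. ] [523.6 216.9 132. ] red (array([524.9, 173.6, 133.3]), array([529.7, 185.1, 121. ]))
248 307 343 [530.7 186.3 127.1] [527.2 217.1 132. ] red (array([528.3, 174.6, 133.8]), array([530.1, 185.5, 128.6]))
252 306 343 [530.4 185.8 136.1] [530.7 217.3 132.6] red 
256 306 343 [532.2 186.  140.1] [535.2 217.7 130.9] red 
260 306 351 [535.7 186.1 140.3] [544.  226.4 120.1] red
```

Call:
{"op": "move_arm", "data": {"increments": [[[1,0,-0.1,2.0,0,0,-0.008],[1,0,0,2.2,0,0,0],[1,0,0,2.2,0,0,0],[1,0,0,2.0,0,0,0],[1,0,0,1.2,0,0,0],[1,0,0,0,0,0,0]]]}}

```text
time_s: 2.65
ee_pos: [491.6, 202.1, 105.0]
ee_rot: [179.7, -0.1, -176.6]
force: [0.8, -0.2, 0.2]
gripper_width: 91.1
```

```bash
python3 -c "
from h import *
go([493.5,196,106],183.1)"
```

```text
pos [491.6 202.1 105. ] rot [ 1.797e+02 -1.000e-01 -1.766e+02] F [ 0.8 -0.2  0.2] w 91.1 t 2.65 j6 -72.7
cm [-0.16 -0.62 -0.11] rad [ 0.005 -0.001  0.005]
```

Call:
{"op": "move_arm", "data": {"increments": [[[1,-0.15,-0.6,-0.1,0.005,0,0.005],[1,0,0,0,0,0,0]]]}}

```text
time_s: 2.9
ee_pos: [494.4, 196.5, 107.5]
ee_rot: [179.9, 0.1, -176.9]
force: [0.3, 1.0, -0.6]
gripper_width: 91.1
```

```bash
python3 -c "
from h import *
go([493.5,196,106],183.1)"
```

```text
pos [494.4 196.5 107.5] rot [ 1.799e+02  1.000e-01 -1.769e+02] F [ 0.3  1.  -0.6] w 91.1 t 2.9 j6 -72.7
cm [ 0.09 -0.04  0.15] rad [0.001 0.001 0.001]
```

Call:
{"op": "move_arm", "data": {"increments": [[[0.7,0,0,0,0,0,0],[0.5,0,0,0,0,0,0],[0.4,0,0,0,0,0,0],[0.3,0,0,0,0,0,0],[0.3,0,0,0,0,0,0],[0.3,0,0,0,0,0,0],[0.3,0,0,0,0,0,0]]], "force": 25}}

```text
time_s: 3.78
ee_pos: [491.9, 197.5, 107.6]
ee_rot: [179.8, -0.2, -176.9]
force: [0.8, -4.8, 2.1]
gripper_width: 38.6
```

```bash
python3 -c "
from h import *
go([493.5,196,106],183.1)
f=grab('wrist');save(f['color'],'wrist2')"
```

```text
pos [491.9 197.5 107.6] rot [ 179.8   -0.2 -176.9] F [ 0.8 -4.8  2.1] w 38.6 t 3.77 j6 -72.8
cm [-0.15 -0.15  0.15] rad [ 0.004 -0.003 -0.001]
```

View pics/wrist2.png

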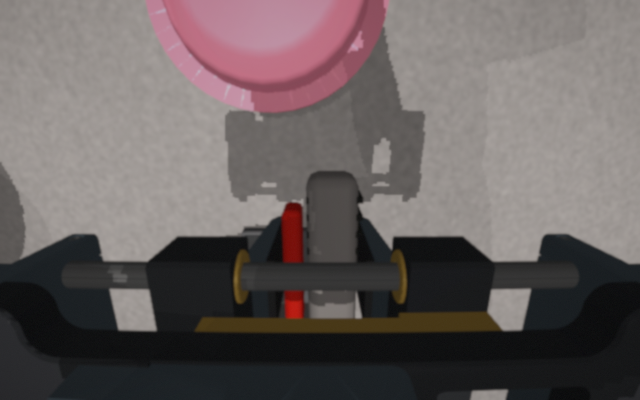

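The wrist view shows the trigger (column 293) parallel to the grip (308-357). The opening is 38.6 mm against the 39 mm expected, so it is fully squeezed. I'll hold it briefly, then open.

Call:
{"op": "move_arm", "data": {"increments": [[[0.3,0,0,0,0,0,0],[0.3,0,0,0,0,0,0],[0.3,0,0,0,0,0,0],[0.6,0,0,0,0,0,0],[0.8,0,0,0,0,0,0],[1,0,0,0,0,0,0],[1,0,0,0,0,0,0],[1,0,0,0,0,0,0],[1,0,0,0,0,0,0]]]}}

```text
time_s: 4.95
ee_pos: [494.8, 195.2, 108.0]
ee_rot: [180.0, 0.1, -176.9]
force: [-0.8, 0.5, -0.6]
gripper_width: 90.6
```

```bash
python3 -c "
from h import *
go([493.5,196,106],183.1)"
```

```text
pos [494.8 195.2 108. ] rot [ 1.800e+02  1.000e-01 -1.769e+02] F [-0.8  0.5 -0.6] w 90.6 t 4.95 j6 -72.8
cm [0.12 0.09 0.2 ] rad [ 0.001  0.002 -0.   ]
```

Call:
{"op": "move_arm", "data": {"increments": [[[1,0,0,-1.5,0,0,0],[1,0,0,-1.5,0,0,0],[1,0,0,-1.5,0,0,0],[1,0,0,-2,0,0,0],[1,0,0,-2,0,0,0],[1,0,0,-2,0,0,0],[1,0,0,-2,0,0,0],[1,0,0,0,0,0,0]]]}}

```text
time_s: 5.95
ee_pos: [494.0, 196.7, 244.6]
ee_rot: [179.7, 0.4, -176.9]
force: [-0.1, 0.1, -0.7]
gripper_width: 91.4
```

Run:
```python
from h import *
go([540.5,-192.5,225],180)
f=grab('wrist');save(f['color'],'wrist3')
hsv=cv2.cvtColor(f['color'],cv2.COLOR_RGB2HSV).astype(int);W=pts(f)
red=((hsv[...,0]<8)|(hsv[...,0]>172))&(hsv[...,1]>150)&(W[...,2]>128)&(W[...,2]<140)&(W[...,0]<540)
P=W[red];p=np.polyfit(P[:,0],P[:,1],1);print(red.sum(),'trigger angle',np.degrees(np.arctan(p[0])))
```

```text
pos [494.  196.7 244.6] rot [ 179.7    0.4 -176.9] F [-0.1  0.1 -0.7] w 91.4 t 5.95 j6 -72.8
cm [ -2.52 -39.13   1.78] rad [0.005 0.007 0.054]
691 trigger angle 19.527838725356887
```

The trigger has sprung back to 19.5°, against 19.7° before. Next, move to above the lid.

Call:
{"op": "move_arm", "data": {"increments": [[[1,-0.3,-2.5,0,0,0,0],[1,-0.3,-4,0,0,0,0],[1,-0.3,-4.5,0,0,0,0],[1,-0.3,-4.5,0,0,0,0],[1,-0.3,-4.5,0,0,0,0],[1,-0.3,-4.5,0,0,0,0],[1,-0.3,-4.5,0,0,0,0],[1,-0.3,-4,0,0,0,0],[1,-0.2,-3,0,0,0,0],[1,0,-1.5,0,0,0,0],[1,0,0,0,0,0,0]]]}}

```text
time_s: 7.38
ee_pos: [535.4, -185.7, 230.8]
ee_rot: [179.4, -0.8, -176.8]
force: [-0.0, -0.0, -0.5]
gripper_width: 91.0
```

```bash
python3 -c "
from h import *
go([540.5,-192.5,225],183)"
```

```text
pos [ 535.4 -185.7  230.8] rot [ 179.4   -0.8 -176.8] F [-0.  -0.  -0.5] w 91.0 t 7.38 j6 -113.7
cm [-0.48 -0.72  0.57] rad [ 0.01  -0.013  0.004]
```

Call:
{"op": "move_arm", "data": {"increments": [[[1,-0.45,-0.7,0.3,0.01,-0.013,0],[1,0,0,0,0,0,0]]]}}

```text
time_s: 7.62
ee_pos: [540.3, -190.7, 227.2]
ee_rot: [179.9, -0.0, -176.6]
force: [-0.6, -0.2, -0.1]
gripper_width: 91.2
```

Run:
```python
from h import *
go([540.5,-192.5,150],183)
f=grab('wrist');save(f['color'],'wrist4')
hsv=cv2.cvtColor(f['color'],cv2.COLOR_RGB2HSV).astype(int);W=pts(f);Z=W[...,2]
near=np.hypot(W[...,0]-540,W[...,1]+192)<40
top=near&(Z>178)&(Z<190)&(hsv[...,2]<70)
P=W[top];print('knob top',top.sum(),P.min(0),P.max(0),np.median(P[:,2]))
print(cv2.minEnclosingCircle(P[np.abs(P[:,2]-184)<3][:,:2].astype(np.float32)))
ys,xs=np.nonzero(top);print(xs.min(),xs.max(),ys.min(),ys.max())
```

```text
pos [ 540.3 -190.7  227.2] rot [ 179.9   -0.  -176.6] F [-0.6 -0.2 -0.1] w 91.2 t 7.62 j6 -114.0
cm [-0.01 -0.19  7.72] rad [ 0.001 -0.     0.006]
knob top 1455 [ 524.21972768 -209.81399932  178.03675467] [ 556.30569407 -178.24444702  186.06594413] 183.70368788677513
((539.950927734375, -194.1997528076172), 16.391132354736328)
296 338 197 240
```

View pics/wrist4.png

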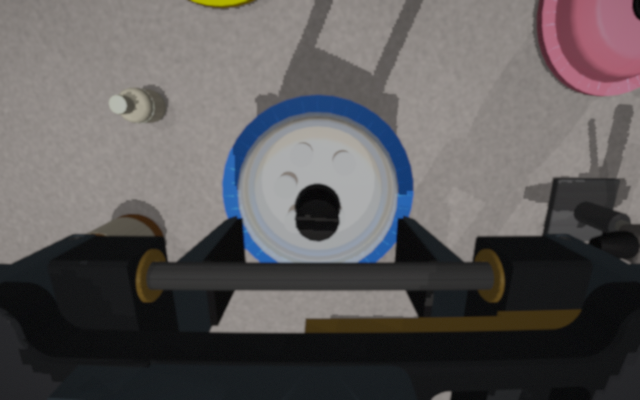

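The knob is at (317,212), between the fingers. The wrist fit gives its centre as about (540,-194) with its top at z 184, as expected. Next, descend to TCP z≈151, just clear of the collar at 147.

Call:
{"op": "move_arm", "data": {"increments": [[[1,0,-0.35,1.5,0,0,0],[1,0,0,1.5,0,0,0],[1,0,0,1.5,0,0,0],[1,0,0,1.2,0,0,0],[1,0,0,0.6,0,0,0],[1,0,0,0,0,0,0]]]}}

```text
time_s: 8.43
ee_pos: [539.7, -192.6, 158.8]
ee_rot: [179.9, -0.1, -176.6]
force: [-0.7, 0.5, -0.0]
gripper_width: 91.5
```

```bash
python3 -c "
from h import *
go([540.3,-193.7,151],183.2)"
```

```text
pos [ 539.7 -192.6  158.8] rot [ 1.799e+02 -1.000e-01 -1.766e+02] F [-0.7  0.5 -0. ] w 91.5 t 8.43 j6 -114.3
cm [-0.05 -0.12  0.77] rad [ 0.003 -0.003  0.004]
```

Call:
{"op": "move_arm", "data": {"increments": [[[1,-0.05,-0.1,0.7,0,0,0],[1,0,0,0,0,0,0]]]}}

```text
time_s: 8.68
ee_pos: [540.8, -193.8, 152.0]
ee_rot: [179.9, -0.1, -176.6]
force: [0.1, 0.1, 0.5]
gripper_width: 91.2
```

```bash
python3 -c "
from h import *
go([540.3,-193.7,151],183.2)"
```

```text
pos [ 540.8 -193.8  152. ] rot [ 1.799e+02 -1.000e-01 -1.766e+02] F [0.1 0.1 0.5] w 91.2 t 8.68 j6 -114.4
cm [0.05 0.02 0.1 ] rad [ 0.002 -0.001  0.004]
```

Call:
{"op": "move_arm", "data": {"increments": [[[0.7,0,0,0,0,0,0],[0.45,0,0,0,0,0,0],[0.3,0,0,0,0,0,0],[0.2,0,0,0,0,0,0],[0.2,0,0,0,0,0,0],[0.2,0,0,0,0,0,0]]], "force": 10}}

```text
time_s: 9.43
ee_pos: [541.3, -193.7, 153.0]
ee_rot: [179.9, 0.0, -176.6]
force: [-0.1, 4.4, 0.8]
gripper_width: 34.0
```

Call:
{"op": "move_arm", "data": {"increments": [[[0.2,0,0,0,0,0,0],[0.2,0,0,0,0,0,0],[0.2,0,0,0,0,0,0]]], "force": 50}}

```text
time_s: 9.8
ee_pos: [541.3, -193.5, 153.0]
ee_rot: [179.9, 0.0, -176.6]
force: [0.1, 1.1, 0.2]
gripper_width: 33.2
```

```bash
python3 -c "
from h import *
go([540.3,-193.7,151],183.2)"
```

```text
pos [ 541.3 -193.5  153. ] rot [ 179.9    0.  -176.6] F [0.1 1.1 0.2] w 33.2 t 9.8 j6 -114.4
cm [ 0.1  -0.01  0.2 ] rad [0.002 0.001 0.004]
```

Gripped at the knob's 34 mm. Next, pull gently.

Call:
{"op": "move_arm", "data": {"increments": [[[0.2,0,0,-0.1,0,0,0],[0.2,0,0,-0.1,0,0,0],[0.2,0,0,-0.1,0,0,0]]]}}

```text
time_s: 10.18
ee_pos: [540.7, -193.0, 154.0]
ee_rot: [179.8, -0.1, -176.6]
force: [0.6, -0.6, -8.2]
gripper_width: 33.0
```

Call:
{"op": "move_arm", "data": {"increments": [[[0.2,0,0,-0.15,0,0,0],[0.2,0,0,-0.15,0,0,0]]]}}

```text
time_s: 10.42
ee_pos: [540.3, -193.0, 155.1]
ee_rot: [179.7, -0.2, -176.6]
force: [1.4, 0.0, -11.6]
gripper_width: 33.3
```

Call:
{"op": "move_arm", "data": {"increments": [[[0.2,-0.03,0,-0.15,0.003,-0.003,0],[0.2,-0.03,0,-0.15,0.003,-0.003,0]]]}}

```text
time_s: 10.68
ee_pos: [539.8, -192.6, 156.6]
ee_rot: [-180.0, -0.1, -176.6]
force: [-0.2, 0.5, -10.3]
gripper_width: 33.0
```

Call:
{"op": "move_arm", "data": {"increments": [[[0.2,-0.06,-0.03,-0.12,0,-0.002,0],[0.2,-0.03,-0.03,-0.12,0,-0.002,0]]]}}

```text
time_s: 10.92
ee_pos: [541.2, -193.4, 161.0]
ee_rot: [-179.9, 0.3, -176.6]
force: [0.7, 0.0, -2.7]
gripper_width: 33.2
```

It has broken free: 8 mm up, with about the lid's weight left on the wrist. Next, rise slowly and measure the opening.

Call:
{"op": "move_arm", "data": {"increments": [[[0.2,0,0,-0.2,0,0,0],[0.2,0,0,-0.3,0,0,0],[0.2,0,0,-0.3,0,0,0],[0.2,0,0,-0.2,0,0,0],[0.2,0,0,0,0,0,0],[0.2,0,0,0,0,0,0]]]}}

```text
time_s: 11.68
ee_pos: [541.8, -194.1, 174.7]
ee_rot: [-179.8, 0.5, -176.6]
force: [0.2, -1.3, -2.2]
gripper_width: 33.1
```

```bash
cat > lid.py <<'E'
from h import *
import sys
go([541.3,-193.5,173],183.4)
for n in ('top','scene','wrist'):
    f=grab(n);W=pts(f);Z=W[...,2]
    if n!='top': save(f['color'],n+sys.argv[1])
    hsv=cv2.cvtColor(f['color'],cv2.COLOR_RGB2HSV).astype(int)
    b=(hsv[...,0]>95)&(hsv[...,0]<130)&(hsv[...,1]>120)&(np.hypot(W[...,0]-540,W[...,1]+193)<100)&(Z>98)
    P=W[b]
    m=np.median(P[:,2]);P=P[abs(P[:,2]-m)<4]
    r=np.hypot(P[:,0]-540.8,P[:,1]+193);P=P[(r>74)&(r<93)]
    A=np.c_[P[:,0]-541,P[:,1]+193,np.ones(len(P))];s=np.linalg.lstsq(A,P[:,2],rcond=None)[0]
    print(n,len(P),'top z',s[2].round(2),'open',(s[2]-106).round(2),'tilt deg',np.degrees(s[:2]).round(2),'circ',cv2.minEnclosingCircle(P[:,:2].astype(np.float32)))
E
python3 lid.py 5
```

```text
pos [ 541.8 -194.1  174.7] rot [-179.8    0.5 -176.6] F [ 0.2 -1.3 -2.2] w 33.1 t 11.68 j6 -114.3
cm [0.05 0.06 0.17] rad [-0.004  0.009  0.001]
top 268 top z 127.84 open 21.84 tilt deg [ 0.33 -0.34] circ ((539.3093872070312, -189.43911743164062), 92.2540283203125)
scene 776 top z 127.11 open 21.11 tilt deg [ 0.4  -0.25] circ ((542.3275756835938, -193.4362030029297), 92.89418029785156)
wrist 7881 top z 127.49 open 21.49 tilt deg [ 0.48 -0.32] circ ((540.5556030273438, -194.40737915039062), 92.85954284667969)
```

Call:
{"op": "move_arm", "data": {"increments": [[[0.2,0.04,0.05,0.12,-0.004,0.008,0],[0.2,0,0,0,0,0,0],[0.2,0,0,0,0,0,0],[0.2,0,0,0,0,0,0]]]}}

```text
time_s: 12.32
ee_pos: [541.3, -193.6, 173.0]
ee_rot: [180.0, -0.0, -176.6]
force: [1.2, 0.0, -2.6]
gripper_width: 33.3
```

```bash
python3 lid.py 6
```

```text
pos [ 541.3 -193.6  173. ] rot [ 180.    -0.  -176.6] F [ 1.2  0.  -2.6] w 33.3 t 12.32 j6 -114.3
cm [0.   0.01 0.  ] rad [ 0.001 -0.001  0.001]
top 292 top z 125.74 open 19.74 tilt deg [-0.25  0.15] circ ((538.9359130859375, -188.65943908691406), 92.30794525146484)
scene 819 top z 125.46 open 19.46 tilt deg [-0.1  -0.06] circ ((541.8171997070312, -193.319091796875), 92.86285400390625)
wrist 7810 top z 125.88 open 19.88 tilt deg [-0.06 -0.08] circ ((540.4569091796875, -193.2264862060547), 92.82192993164062)
```

View pics/scene6.png

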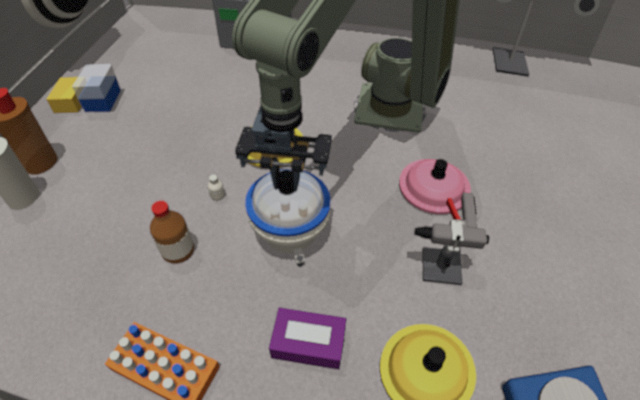

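The lid hangs level in the gripper over the base at (288,205), with the gap visible. The bottles, carton and gun are unmoved, so I'm handing in.

```bash
python3 -c "
from h import *
go([541.3,-193.5,173],183.4)
print(job.job_done())"
```

```text
pos [ 541.3 -193.6  173.1] rot [ 180.    -0.  -176.6] F [ 0.4  0.1 -2.9] w 33.4 t 12.47 j6 -114.3
cm [0.   0.01 0.01] rad [ 0.001 -0.     0.001]
the job is handed in; nothing more can be done
None
```

I fired the pistol, broke the lid free of its seal, and handed the job in at 12.5 s with the lid still held by its knob; no verdict was reported.

- **Pistol:** The trigger was squeezed fully, with the jaws at 38.6 mm against the expected 39 mm and the trigger parallel to the grip. After release it sprang back to 19.5°, against 19.7° before.
- **Lid:** I gripped the knob at 50 N and pulled it up in steps of about 1 to 1.5 mm. The highest pull I read was about 12 N, below the 13 to 20 N peak you gave, but I only read the force between steps. It broke free about 8 mm up, with only the lid's weight (about 2.7 N) left.
- **Last checks:** The three cameras put the opening at 19.5 to 19.9 mm with a tilt of 0.25° or less, and the arm's own rise was 20 mm. The scene and wrist cameras put the lid within about 2 mm of centre over the base. The top camera's circle was off by about 5 mm, because the arm hid part of the flange.
- **Bystanders:** The bottles and carton look unmoved in the last scene picture. I judged this by eye and did not measure them.

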